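# Refit the retaining clip of a printer's feed roller

### The arm

A 6-joint arm with a two-finger parallel gripper is mounted at the origin on the work surface. World frame = base frame: x ahead of the robot, y to its left, z up, the work surface at z = 0. Lengths are in mm, angles in rad, forces in N, time in s.
With the tool pointing down it reaches from about 350 to 975 mm from the base axis. Payload 7.1 kg.
Tool frame: the origin (TCP) lies at the very end of the fingers, on their centre line; the grasp point (between the pads) lies 19 mm behind it; z points along the fingers, y is the line along which they close (so a half turn about z gives the same grasp; the last joint's range is limited). The gripper opens to 88 mm and grips with 3 to 60 N. Pads are 20 mm wide; open, the fingers measure 115 mm over their backs; the gripper's body (75 mm by 178 mm) begins 61 mm behind the grasp point.
Start: joints at [-1.335, 0.423, 1.63, -0, 1.089, -0.019], TCP at [157.551, -604.799, 222.675] pointing down, gripper open.
Joint ranges: [-3, 3], [-0.9, 2.11], [0.09, 2.58], [-1.31, 4.45], [0.11, 2.69], [-2.54, 2.54]. Speed limits (rad/s): [2.39, 2.39, 3.01, 3.14, 3.14, 3.14].

### API

Orientations are given as a rotation vector (axis times angle).
In Python, from workcell import sensors, imaging, close_job gives the robot as it stands. The module is installed in compiled form; this text tells all that it offers.
- The arm moves only by the tool servo_tool, never from a script. Its argument "steps" is a list of rows, each a list of 3 entries, a list of its own where there are three numbers: the shift along the world's x, y, z in m, then the turn, a rotation vector about the world's x, y, z in degrees, then the opening, from -1 (shut) to 1 (fully open). A call has exactly 8 rows; each row shifts and turns the commanded pose from where the row before left it; what a row does not reach is not made up. A row lasts 1/12 s, in which the tool goes at most 41.7 mm and 7.16 degrees, less where a joint would pass 70% of its speed; a pose out of reach is approached as far as the arm can. A call is refused whole if a number of a shift passes 0.0417 or a number of a turn 7.16, either way. A call with a gripper value outside its range is refused whole. The fingers move at their own pace and stop on an object; the grip force is fixed at half the most. Time passes only in rows, so rows that do not move let the fingers close, or fill a call up. It gives the time, the measured TCP pose, the force, the opening and the grip force at its end, in the units of the state.
- sensors.get_obs(): the state, without advancing time (a new reading comes with each control period).
- imaging.get_image(name): name is "side" or "top" or "wrist"; returns a dict with "color" (420x560x3 uint8, blue, green, red), "range_z" (420x560 float32, mm along the optical axis (not along the pixel's ray), 0 where there is no reading), "vertical_fov" (degrees; the focal length in pixels is half the picture's height over the tangent of half this angle, whatever the lens; pixels are square), "cx", "cy" (the principal point, pixels), "k1" (the pictures are not rectified: a ray, as slopes to the right and down, at radius r is drawn at 1 + k1 r^2 times it, then the intrinsics apply), "rvec" (rotation vector, rad) and "tvec" (3), from world to camera coordinates, as OpenCV has them; the wrist camera has in their place "tool_from_camera" (4x4, takes a point from camera to tool coordinates, whose origin is the TCP and whose axes are the flange's). Camera axes: x right, y down, z forward; pixel columns grow to the right and rows downward; lengths in mm; the calibration is good to about 2 mm. A picture is of the moment at which its call begins: read the wrist's pose just before it.
- close_job(): hands the job in; it is judged then, once.
The state is a dict: "t": time; "qpos": joint angles; "qvel": joint speeds; "joint_torque": joint torques, N m; "ee_pos": TCP position; "orientation": TCP orientation; "ft_force": force on the tool from outside, world axes, zero at the start; "moment": the same for the moment, N m; "width": finger opening in mm; "grasp_force": force on a finger pad.
Only numpy, scipy, OpenCV 4.12 (cv2) and the standard library are available. Lean on these libraries where they do the work, as an engineer would, in place of code of your own. Each camera call takes 0.05 s, during which the arm holds its last target. There are 200 camera calls.

### The job

The printer's feed roller has crept along its shaft and covers the groove for its retaining clip: slide the roller back until it is fully home against the collar. Then take the smaller of the two clips out of the rack by its tab and press it straight down, open side first, into the shaft's groove until it snaps fully home, and let go. The shaft rides on springs and gives way under the push: press until you feel the clip snap in, but never push the shaft down anywhere near the end of its spring travel or ram the roller, and leave the bigger clip and everything else on the desk where it is.

Things in the scene. Friction and masses are not known exactly. Their poses are not given: they have to be found in the camera images.
- roller (a joint): Position of the black rubber roller (42 mm across, 36 mm long, white hub) on its shaft, m: 0 is home against the collar, larger is nearer the shaft's free end (starts at 14 to 26 mm). It slides stiffly (about 2.5 N) and stays where it is left. When it is home the groove is open, 2 mm beyond its face.
- roller_face (a point): Centre of the roller's flat face that looks to the free end of the shaft. x points along the shaft to the free end, z up. The face is a ring 10 to 21 mm from the shaft's axis; push it towards -x (home).
- shaft (a joint): How far the sprung shaft (with its roller) is pressed straight down, in m: 0 is free and up, 26 mm is the end of its travel. It begins to sink at about 5 N and gives about 1.7 mm for each further newton.
- groove (a point): Centre of the groove, on the axis of the level steel shaft, 75 mm above the desk; moves with the shaft. x points along the shaft to its free end (30 mm away), z up. Shaft 20 mm across; groove 8 mm wide, 12 mm across at its bottom. On the -x side follow the roller, the collar and a dark steel stand 64 mm wide, 121 mm high, 77 to 111 mm away.
- clip_bore (a point): Centre of the opening of the SMALLER white clip: a flat fork, 30 mm wide (y), 5 mm thick (x), open downwards, bridge 6 mm above this point, springy arms to 11 mm below. Seated, this point is at the groove's centre, x along the shaft. Its toes touch the shaft with this point 11.5 mm above the groove's centre, resist with about 13 N and snap past at about 6 mm; meanwhile the shaft sinks.
- clip_tab (a point): Grip point in the middle of the smaller clip's upright tab, 46 mm above clip_bore. The tab is 16 mm wide (y), 9 mm thick (x), from 33 mm below this point to 12 mm above. z up. The clip stands upright and loose with its arms in the rack's slot (walls to 17 mm above the desk); lift it straight up.
- big_clip_tab (a point): The same kind of point on the BIGGER clip (44 mm wide, its tab 26 mm wide), which stands in the same rack, about 80 mm from the smaller one, on either side. It does not fit and stays in the rack.
- rack: Grey rack, 50 x 160 mm, fixed to the desk; its slot runs along its y, in its middle. Origin under its centre.
- unit: Grey base plate, 170 x 90 x 10 mm, of the feed unit, fixed to the desk, with x along the shaft to its free end. Origin on the desk under the plate's middle; the groove is 30 mm along +x from it and 75 mm up.
- paper_cup: Paper cup, 76 mm across, 90 mm tall; stays where it is. Origin under its centre.
- mouse: Black computer mouse on a mouse pad; stays where it is. Origin under its centre.
- stapler: Black stapler, 130 mm long; stays where it is. Origin under its centre.
- screwdriver: Screwdriver lying on the desk; stays where it is.
- notebook: A5 notebook, 14 mm thick; stays where it is. Origin under its centre.
- pen_pot: Clay-coloured pen pot, 72 mm across, 100 mm tall, with pens; stays where it is. Origin under its centre.
- old_roller: Worn roller standing on its end, 42 mm across, 36 mm tall; stays where it is. Origin under its centre.

How it is judged (in metres and radians):
On the way, in this order (a step that is already met when the one before it is completed fails the run):
1. the roller is home against the collar (value of joint roller below 0.002 m), for 0.2 s.
2. the smaller clip is seated in the groove (distance between clip_bore and groove below 0.003 m and angle between the x axis of clip_bore and the x axis of groove, either way round below 0.2 rad), for 0.2 s.
At the end, for the whole second after the job is handed in: The smaller clip is seated in the shaft's groove (centre of its opening within 3 mm of the groove's centre, its flat square to the shaft within 0.2 rad), at rest and let go; the roller is within 3 mm of home; the shaft is back up (pressed less than 2 mm) (all of step 2 and value of joint roller below 0.003 m and value of joint shaft below 0.002 m and linear speed of clip below 0.02 m/s); the robot touches nothing.
It fails at once if the shaft is pressed down more than 22 mm, near the end of its 26 mm spring travel (value of joint shaft above 0.022 m).
It fails at once if the roller is rammed (a force over 25 N between the roller and the fingers) (contact force between roller and the fingers above 25 N).
It fails at once if the bigger clip is moved by more than 20 mm (distance of big_clip_tab from where it was at the start of the episode above 0.02 m).
It fails at once if something else on the desk is moved by more than 30 mm (distance of any of paper_cup, mouse, stapler, screwdriver, notebook, pen_pot, old_roller from where it was at the start of the episode above 0.03 m).
It also fails if it takes over 69 s, if anything falls off the work surface, if the arm or the gripper's body presses on something with over 40 N, if the wrist force passes 120 N, or if a joint passes its speed limit or range.

## Working session

There is one attempt and no reset: what is moved stays moved. The work goes in short steps, Python scripts to look and compute and a tool call to move; the robot and the scene stay as the last step left them, time stands still between calls to the robot, and variables do not carry over. Pictures are saved under pics/ and viewed, at most 12 in all, crops included, and the job is handed in when it is done.

Besides the shell and the picture viewer there is one more tool, called after ">>>" in YAML: its name, and indented under it one key for each argument. servo_tool: Moves the arm, as the interface text tells. Its arguments: {"type":"object","properties":{"steps":{"type":"array"}},"required":["steps"]}

```bash
mkdir -p pics; cat > h.py <<'E'
import numpy as np,cv2
from workcell import sensors,imaging
from scipy.spatial.transform import Rotation as R
def cloud(name):
    o=sensors.get_obs(); im=imaging.get_image(name)
    d=im["range_z"]; h,w=d.shape; f=h/2/np.tan(np.radians(im["vertical_fov"])/2)
    K=np.array([[f,0,im["cx"]],[0,f,im["cy"]],[0,0,1.]])
    u,v=np.meshgrid(np.arange(w),np.arange(h))
    p=np.stack([u,v],-1).reshape(-1,1,2).astype(float)
    s=cv2.undistortPoints(p,K,np.array([im["k1"],0,0,0.])).reshape(h,w,2)
    c=np.dstack([s*d[...,None],d])
    if "rvec" in im:
        M=R.from_rotvec(np.ravel(im["rvec"])).as_matrix(); P=(c-np.ravel(im["tvec"]))@M
    else:
        T=np.array(im["tool_from_camera"]); c=c@T[:3,:3].T+T[:3,3]
        P=c@R.from_rotvec(o["orientation"]).as_matrix().T+o["ee_pos"]
    P[d==0]=np.nan
    return im["color"],P
def save(n,c,box=None,s=1):
    if box: c=c[box[1]:box[3],box[0]:box[2]]
    cv2.imwrite(f"pics/{n}.png",cv2.resize(c,None,fx=s,fy=s,interpolation=cv2.INTER_CUBIC))
E
python3 - <<'E'
from h import *
a,P=cloud("top");b,Q=cloud("side")
np.savez("s.npz",a=a,P=P,b=b,Q=Q)
save("top",a,s=1.4);save("side",b,s=1.4)
print(sensors.get_obs())
E
```

```text
{'t': 0.1, 'qpos': array([-1.33502248e+00,  4.23733461e-01,  1.63059778e+00, -2.88777292e-05,
        1.08857262e+00, -1.89972951e-02]), 'qvel': array([-2.73600610e-04, -1.69074267e-03, -5.20861863e-05, -2.03932400e-03,
        1.83985323e-03, -1.99456121e-03]), 'joint_torque': array([-1.61640135e-03, -5.45615244e+01, -2.74324143e+01,  6.43585646e-02,
        1.87732227e-02, -1.08706533e-05]), 'ee_pos': array([ 157.42029648, -604.3481701 ,  222.00495838]), 'orientation': array([-3.11484477e+00, -3.98967753e-01,  2.62634098e-04]), 'ft_force': array([ 0.36101815, -0.79498036, -0.09706729]), 'moment': array([0.03639178, 0.00960738, 0.0109622 ]), 'grasp_force': 0.0, 'width': 87.94573922730889}
```

View pics/top.png

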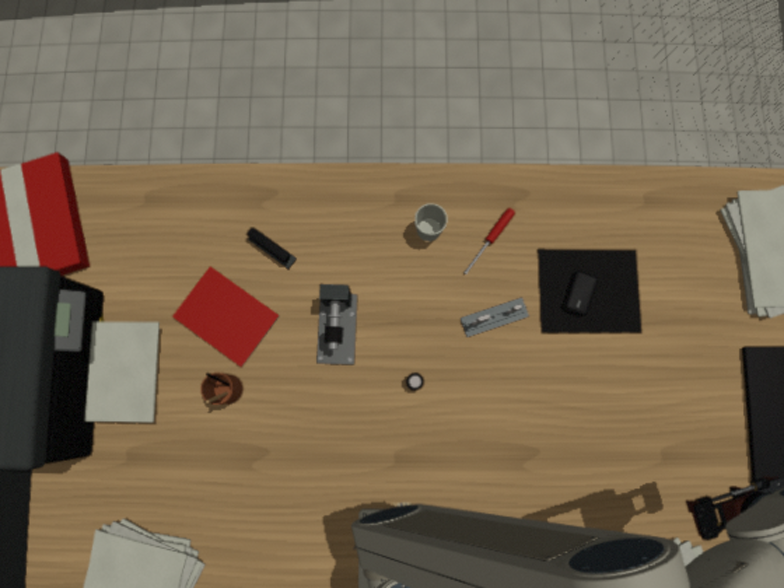

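View pics/side.png

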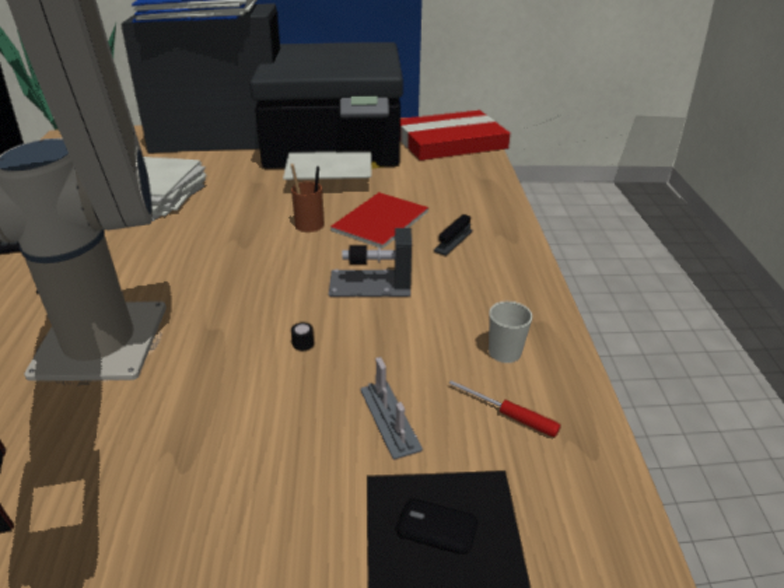

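Top view (1.4× scale): the feed unit is at about (336,328), with its free end towards the robot, and the rack with two clips is at (494,317). Next I measure both from the depth.

```bash
python3 - <<'E'
from h import *
s=np.load("s.npz");a,P,b,Q=s["a"],s["P"],s["b"],s["Q"]
t=P[200:270,215:265].reshape(-1,3); t=t[np.isfinite(t[:,0])]
def rect(p):
    (c,sz,an)=cv2.minAreaRect(p[:,:2].astype(np.float32)); return np.round(c,1),np.round(sz,1),round(an,2)
print("plate",rect(t[(t[:,2]>6)&(t[:,2]<14)]), "stand",rect(t[t[:,2]>110]))
sh=t[(t[:,2]>78)&(t[:,2]<92)];print("shaft+",len(sh),rect(sh))
print("roller",rect(t[(t[:,2]>91)&(t[:,2]<100)]))
r=P[205:245,322:385].reshape(-1,3);r=r[np.isfinite(r[:,0])]
print("rack",rect(r[(r[:,2]>8)&(r[:,2]<20)]))
c=r[r[:,2]>26]
print(np.round(c,0).tolist())
print("old",np.nanmedian(P[270:275,294:298].reshape(-1,3),0))
q=Q[250:330,255:305].reshape(-1,3);q=q[np.isfinite(q[:,0])];
print("side rack",rect(q[(q[:,2]>8)&(q[:,2]<20)]))
q=q[q[:,2]>30]
k=q[:,1]
print("side clips", len(q)); 
for lo in np.arange(k.min(),k.max(),8):
    m=(k>=lo)&(k<lo+8)
    if m.any(): print(round(lo),m.sum(),np.round(q[m].mean(0)),np.round(q[m].max(0)))
save("c1",np.hstack([cv2.resize(a[195:270,210:270],(360,450),interpolation=2),cv2.resize(a[200:250,318:388],(420,450),interpolation=2)]))
E
```

```text
plate (array([528.7, 167.6]), array([232.9, 165.1]), 0.35) stand (array([596. , 162.2]), array([63.1, 34.4]), 89.9)
shaft+ 210 (array([531.9, 155.5]), array([116.7,  61.7]), 5.23)
roller (array([547.3, 156.7]), array([120.9,  54.2]), 0.01)
rack (array([ 559.8, -208.5]), array([199.1, 129.1]), 89.85)
[[572.0, -251.0, 80.0], [573.0, -256.0, 72.0], [573.0, -259.0, 74.0], [572.0, -261.0, 79.0], [571.0, -251.0, 66.0], [569.0, -251.0, 79.0], [570.0, -256.0, 72.0], [569.0, -258.0, 79.0], [569.0, -261.0, 78.0], [569.0, -249.0, 56.0], [568.0, -251.0, 64.0], [565.0, -250.0, 82.0], [566.0, -255.0, 76.0], [566.0, -258.0, 77.0], [568.0, -249.0, 39.0], [567.0, -251.0, 46.0], [565.0, -251.0, 60.0], [564.0, -253.0, 68.0], [567.0, -260.0, 50.0], [566.0, -244.0, 31.0], [566.0, -246.0, 35.0], [566.0, -250.0, 33.0], [564.0, -251.0, 46.0], [564.0, -254.0, 50.0], [548.0, -178.0, 91.0], [548.0, -181.0, 88.0], [548.0, -184.0, 94.0], [548.0, -187.0, 94.0], [545.0, -169.0, 87.0], [545.0, -171.0, 91.0], [545.0, -174.0, 92.0], [544.0, -177.0, 94.0], [544.0, -180.0, 95.0], [544.0, -183.0, 96.0], [544.0, -186.0, 
[... 645 characters left out ...]
45.0], [538.0, -165.0, 46.0], [535.0, -165.0, 64.0], [536.0, -169.0, 62.0], [537.0, -174.0, 52.0], [536.0, -156.0, 37.0], [534.0, -158.0, 48.0]]
old [401.97933447 -17.32123575  37.4590917 ]
side rack (array([ 553.5, -215.8]), array([ 50.5, 158.6]), 17.16)
side clips 281
-270 67 [ 570. -264.   55.] [ 575. -262.   80.]
-262 37 [ 567. -258.   61.] [ 575. -254.   79.]
-254 19 [ 565. -252.   67.] [ 571. -248.   80.]
-198 20 [ 547. -195.   43.] [ 550. -190.   87.]
-190 68 [ 545. -187.   70.] [ 550. -183.   94.]
-182 35 [ 540. -179.   73.] [ 548. -174.   93.]
-174 26 [ 537. -170.   76.] [ 544. -166.   93.]
-166 7 [ 536. -162.   60.] [ 540. -158.   91.]
-158 2 [ 533. -155.   45.] [ 533. -154.   47.]
```

View pics/c1.png

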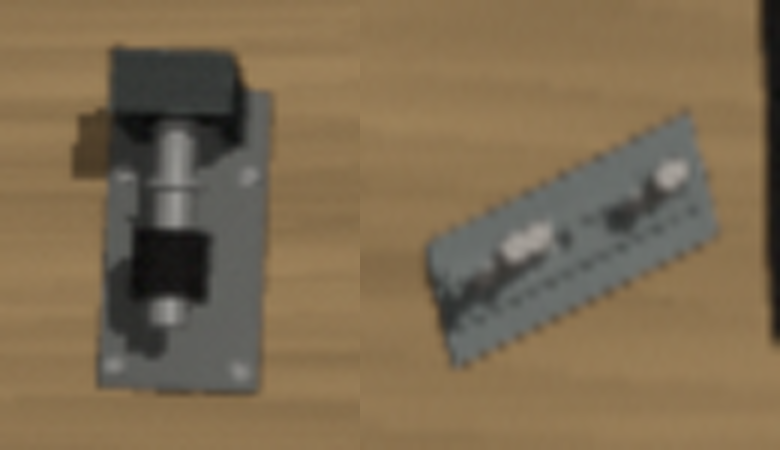

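Right-hand crop: the narrow tab, the smaller clip, is on the right at about (673,175), which is world ~(569,-257). The bigger one is at (527,240), world ~(542,-178). The rack is yawed about 17°, and the shaft's free end points along world -x. I go to the unit first.

>>> servo_tool:
  steps:
    - [[0.035, 0.03, 0.004], [0, 0, 6.8], -0.36]
    - [[0.035, 0.03, 0.004], [0, 0, 6.8], -0.36]
    - [[0.035, 0.03, 0.004], [0, 0, 6.8], -0.36]
    - [[0.035, 0.03, 0.004], [0, 0, 6.8], -0.36]
    - [[0.035, 0.03, 0.004], [0, 0, 6.8], -0.36]
    - [[0.035, 0.03, 0.004], [0, 0, 6.8], -0.36]
    - [[0.035, 0.03, 0.004], [0, 0, 6.8], -0.36]
    - [[0.035, 0.03, 0.004], [0, 0, 6.8], -0.36]

```text
t: 0.77
ee_pos: [410.8, -386.9, 251.5]
orientation: [-2.584, -1.787, 0.0]
ft_force: [0.9, -0.4, -1.2]
width: 37.8
grasp_force: 0.0
```

>>> servo_tool:
  steps:
    - [[0, 0.033, 0], [0, 0, 6.8], -0.36]
    - [[0, 0.033, 0], [0, 0, 6.8], -0.36]
    - [[0, 0.033, 0], [0, 0, 6.8], -0.36]
    - [[0, 0.033, 0], [0, 0, 6.8], -0.36]
    - [[0, 0.033, 0], [0, 0, 6.8], -0.36]
    - [[0, 0.033, 0], [0, 0, 6.8], -0.36]
    - [[0, 0.033, 0], [0, 0, 6.8], -0.36]
    - [[0, 0.033, 0], [0, 0, 6.8], -0.36]

```text
t: 1.43
ee_pos: [409.1, -123.1, 251.3]
orientation: [-1.482, -2.77, -0.0]
ft_force: [0.7, 0.4, -0.2]
width: 28.3
grasp_force: 0.0
```

>>> servo_tool:
  steps:
    - [[0, 0.033, 0], [0, 0, 6.8], -0.36]
    - [[0, 0.033, 0], [0, 0, 6.8], -0.36]
    - [[0, 0.033, 0], [0, 0, 6.8], -0.36]
    - [[0, 0.033, 0], [0, 0, 6.8], -0.36]
    - [[0, 0.033, 0], [0, 0, 6.8], -0.36]
    - [[0, 0.033, 0], [0, 0, 6.8], -0.36]
    - [[0, 0.033, 0], [0, 0, 6.8], -0.36]
    - [[0, 0.033, 0], [0, 0, 6.8], -0.36]

```text
t: 2.1
ee_pos: [409.1, 140.9, 251.4]
orientation: [-0.051, -3.141, 0.0]
ft_force: [0.7, -1.3, -0.8]
width: 28.0
grasp_force: 0.0
```

```bash
python3 - <<'E'
from h import *
a,P=cloud("wrist"); save("w1",a,s=1.4); np.savez("w1.npz",a=a,P=P)
E
```

```text
(no output)
```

View pics/w1.png

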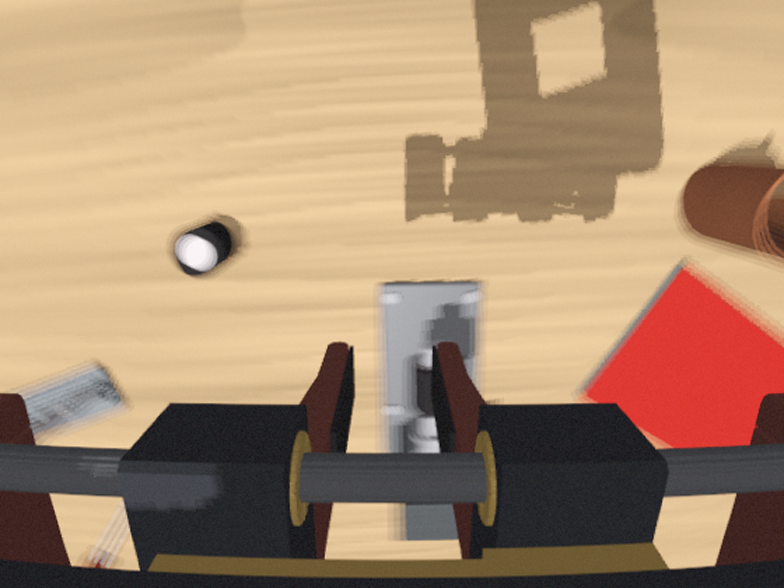

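The wrist camera looks towards the robot side and the gripper hides the roller, which is at (425,385). I back up over the stand for a clear view.

>>> servo_tool:
  steps:
    - [[0.03, 0.003, 0], [0, 0, 0], -0.36]
    - [[0.03, 0.003, 0], [0, 0, 0], -0.36]
    - [[0.03, 0.003, 0], [0, 0, 0], -0.36]
    - [[0.03, 0.003, 0], [0, 0, 0], -0.36]
    - [[0, 0, 0], [0, 0, 0], -0.36]
    - [[0, 0, 0], [0, 0, 0], -0.36]
    - [[0, 0, 0], [0, 0, 0], -0.36]
    - [[0, 0, 0], [0, 0, 0], -0.36]

```text
t: 2.82
ee_pos: [528.3, 151.0, 251.2]
orientation: [-0.06, -3.14, 0.001]
ft_force: [0.4, -0.6, 0.4]
width: 28.1
grasp_force: 0.0
```

```bash
python3 - <<'E'
from h import *
a,P=cloud("wrist"); np.savez("w2.npz",a=a,P=P)
save("w2",a,s=1.4)
t=P.reshape(-1,3);t=t[np.isfinite(t[:,0])]
t=t[(abs(t[:,0]-500)<130)&(abs(t[:,1]-165)<60)]
def rect(p):
    (c,sz,an)=cv2.minAreaRect(p[:,:2].astype(np.float32)); return np.round(c,1),np.round(sz,1),round(an,2)
print(rect(t[abs(t[:,2]-10)<3]))
for x in range(430,570,4):
    m=(abs(t[:,0]-x-2)<2)&(t[:,2]>66)&(t[:,2]<105)
    if m.sum()>5:
        p=t[m]; print(x,m.sum(),"y",np.round(np.percentile(p[:,1],[2,50,98]),1),"z",np.round(np.percentile(p[:,2],95),1))
E
```

```text
(array([524.1, 165.3]), array([ 90. , 168.2]), 88.31)
470 100 y [157.3 166.2 176.2] z 85.9
474 86 y [157.2 166.4 176.2] z 86.0
478 88 y [157.  166.3 176.1] z 85.8
482 226 y [147.3 165.2 185.1] z 95.9
486 181 y [146.8 165.6 185.6] z 96.3
490 193 y [146.9 165.4 185.1] z 96.3
494 180 y [146.  165.9 185.4] z 96.4
498 186 y [146.4 165.3 185.2] z 96.4
502 181 y [146.5 165.2 185.4] z 96.5
506 178 y [145.9 165.1 185.4] z 96.4
510 178 y [145.7 165.  185.3] z 96.5
514 178 y [145.6 164.4 184.6] z 96.4
518 86 y [146.6 167.6 184.7] z 96.5
522 65 y [155.5 164.2 174.1] z 85.7
526 80 y [155.4 164.5 174.1] z 85.5
530 82 y [155.3 164.4 174.1] z 86.0
534 77 y [155.1 163.8 174. ] z 85.6
538 77 y [155.  163.8 173.9] z 85.5
542 208 y [149.  163.6 179.5] z 91.0
546 45 y [153.3 165.3 179.8] z 91.4
550 76 y [154.6 163.9 173.7] z 85.8
554 75 y [154.4 163.3 173.7] z 85.7
558 77 y [154.3 164.1 173.6] z 85.5
562 72 y [154.2 163.1 173.6] z 85.5
566 78 y [154.  164.  173.5] z 85.6
```

View pics/w2.png

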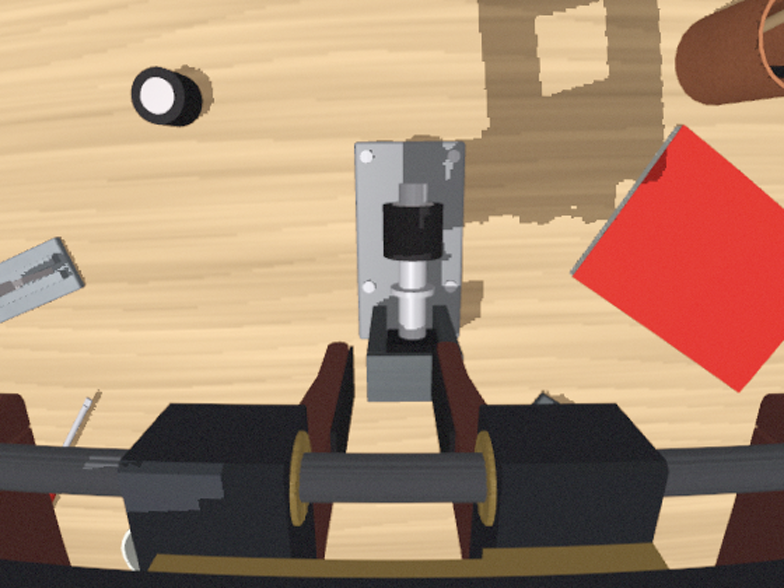

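Roller free-end face at x≈482, back face ≈519, and collar face ≈541, so it needs about 22 mm of travel. Shaft axis y≈164.7 at x=520, yaw ≈178.2°. I straddle the shaft from the free end.

>>> servo_tool:
  steps:
    - [[-0.027, 0.0053, 0], [0, 0, 0], -0.36]
    - [[-0.027, 0.0053, 0], [0, 0, 0], -0.36]
    - [[-0.027, 0.0053, 0], [0, 0, 0], -0.36]
    - [[0, 0, -0.037], [0, 0, 0], -0.36]
    - [[0, 0, -0.037], [0, 0, 0], -0.36]
    - [[0, 0, -0.037], [0, 0, 0], -0.36]
    - [[0, 0, -0.037], [0, 0, 0], -0.36]
    - [[0, 0, -0.037], [0, 0, 0], -0.36]

```text
t: 3.53
ee_pos: [448.1, 167.2, 65.9]
orientation: [0.06, 3.139, 0.001]
ft_force: [0.2, -0.7, -0.2]
width: 28.3
grasp_force: 0.0
```

>>> servo_tool:
  steps:
    - [[0, 0, 0], [0, 0, 0], -0.36]
    - [[0, 0, 0], [0, 0, 0], -0.36]
    - [[0.003, -0.0001, 0], [0, 0, 0], -0.36]
    - [[0.003, -0.0001, 0], [0, 0, 0], -0.36]
    - [[0.003, -0.0001, 0], [0, 0, 0], -0.36]
    - [[0.003, -0.0001, 0], [0, 0, 0], -0.36]
    - [[0, 0, 0], [0, 0, 0], -0.36]
    - [[0, 0, 0], [0, 0, 0], -0.36]

```text
t: 4.2
ee_pos: [461.3, 166.9, 67.3]
orientation: [0.061, 3.139, 0.001]
ft_force: [-0.0, -0.3, 0.8]
width: 28.2
grasp_force: 0.0
```

>>> servo_tool:
  steps:
    - [[0.0025, -0.0001, 0], [0, 0, 0], -0.36]
    - [[0.0025, -0.0001, 0], [0, 0, 0], -0.36]
    - [[0.0025, -0.0001, 0], [0, 0, 0], -0.36]
    - [[0.0025, -0.0001, 0], [0, 0, 0], -0.36]
    - [[0.0025, -0.0001, 0], [0, 0, 0], -0.36]
    - [[0.0025, -0.0001, 0], [0, 0, 0], -0.36]
    - [[0.0025, -0.0001, 0], [0, 0, 0], -0.36]
    - [[0.0025, -0.0001, 0], [0, 0, 0], -0.36]

```text
t: 4.87
ee_pos: [480.3, 166.0, 66.3]
orientation: [-0.06, -3.14, 0.0]
ft_force: [-3.1, 0.2, 2.0]
width: 28.0
grasp_force: 1.3
```

>>> servo_tool:
  steps:
    - [[0.0015, 0, 0], [0, 0, 0], -0.36]
    - [[0.0015, 0, 0], [0, 0, 0], -0.36]
    - [[0.0015, 0, 0], [0, 0, 0], -0.36]
    - [[0.001, 0, 0], [0, 0, 0], -0.36]
    - [[0.001, 0, 0], [0, 0, 0], -0.36]
    - [[0.001, 0, 0], [0, 0, 0], -0.36]
    - [[0, 0, 0], [0, 0, 0], -0.36]
    - [[0, 0, 0], [0, 0, 0], -0.36]

```text
t: 5.53
ee_pos: [488.2, 165.9, 66.4]
orientation: [-0.06, -3.141, 0.0]
ft_force: [-1.7, -2.0, -1.1]
width: 28.2
grasp_force: 1.0
```

>>> servo_tool:
  steps:
    - [[0.0005, 0, 0], [0, 0, 0], -0.36]
    - [[0.0005, 0, 0], [0, 0, 0], -0.36]
    - [[0.0005, 0, 0], [0, 0, 0], -0.36]
    - [[0.0005, 0, 0], [0, 0, 0], -0.36]
    - [[0.0005, 0, 0], [0, 0, 0], -0.36]
    - [[0.0005, 0, 0], [0, 0, 0], -0.36]
    - [[0, 0, 0], [0, 0, 0], -0.36]
    - [[0, 0, 0], [0, 0, 0], -0.36]

```text
t: 6.2
ee_pos: [491.3, 166.1, 66.5]
orientation: [0.06, 3.141, 0.0]
ft_force: [-2.5, -1.6, -1.0]
width: 28.1
grasp_force: 1.1
```

```bash
python3 - <<'E'
from h import *
a,P=cloud("wrist"); t=P.reshape(-1,3);t=t[np.isfinite(t[:,0])]
m=(abs(t[:,1]-165)<25)&(t[:,2]>93)&(t[:,2]<99)&(t[:,0]>470)&(t[:,0]<560)
print("roller top x",np.percentile(t[m,0],[1,50,99]),m.sum())
m=(abs(t[:,1]-165)<25)&(t[:,2]>88)&(t[:,2]<93)&(t[:,0]>530)&(t[:,0]<560);print(np.percentile(t[m,0],[1,50,99]) if m.sum() else 0)
E
```

```text
roller top x [477.79726147 525.57047158 537.38190459] 1832
[530.14530773 542.51217346 547.28346631]
```

Roller's back edge is at ~537.5 and the collar ~541, so about 3.5 mm remain. I continue in 0.5 mm rows.

>>> servo_tool:
  steps:
    - [[0.0005, 0, 0], [0, 0, 0], -0.36]
    - [[0.0005, 0, 0], [0, 0, 0], -0.36]
    - [[0.0005, 0, 0], [0, 0, 0], -0.36]
    - [[0.0005, 0, 0], [0, 0, 0], -0.36]
    - [[0.0003, 0, 0], [0, 0, 0], -0.36]
    - [[0.0003, 0, 0], [0, 0, 0], -0.36]
    - [[0, 0, 0], [0, 0, 0], -0.36]
    - [[0, 0, 0], [0, 0, 0], -0.36]

```text
t: 6.92
ee_pos: [493.9, 166.0, 66.5]
orientation: [0.06, 3.141, 0.0]
ft_force: [-2.3, -0.9, -1.0]
width: 28.0
grasp_force: 1.1
```

>>> servo_tool:
  steps:
    - [[0.0003, 0, 0], [0, 0, 0], -0.36]
    - [[0.0003, 0, 0], [0, 0, 0], -0.36]
    - [[0.0003, 0, 0], [0, 0, 0], -0.36]
    - [[0, 0, 0], [0, 0, 0], -0.36]
    - [[0, 0, 0], [0, 0, 0], -0.36]
    - [[0, 0, 0], [0, 0, 0], -0.36]
    - [[0, 0, 0], [0, 0, 0], -0.36]
    - [[0, 0, 0], [0, 0, 0], -0.36]

```text
t: 7.58
ee_pos: [494.7, 166.0, 66.5]
orientation: [0.06, 3.141, 0.0]
ft_force: [-1.9, -1.1, -0.5]
width: 27.8
grasp_force: 1.1
```

>>> servo_tool:
  steps:
    - [[0.0003, 0, 0], [0, 0, 0], -0.36]
    - [[0.0003, 0, 0], [0, 0, 0], -0.36]
    - [[0.0003, 0, 0], [0, 0, 0], -0.36]
    - [[0, 0, 0], [0, 0, 0], -0.36]
    - [[0, 0, 0], [0, 0, 0], -0.36]
    - [[0, 0, 0], [0, 0, 0], -0.36]
    - [[0, 0, 0], [0, 0, 0], -0.36]
    - [[0, 0, 0], [0, 0, 0], -0.36]

```text
t: 8.25
ee_pos: [495.6, 166.0, 66.5]
orientation: [0.06, 3.141, 0.0]
ft_force: [-2.0, -2.4, -0.8]
width: 27.9
grasp_force: 1.1
```

>>> servo_tool:
  steps:
    - [[0.0003, 0, 0], [0, 0, 0], -0.36]
    - [[0.0003, 0, 0], [0, 0, 0], -0.36]
    - [[0, 0, 0], [0, 0, 0], -0.36]
    - [[0, 0, 0], [0, 0, 0], -0.36]
    - [[0, 0, 0], [0, 0, 0], -0.36]
    - [[0, 0, 0], [0, 0, 0], -0.36]
    - [[0, 0, 0], [0, 0, 0], -0.36]
    - [[0, 0, 0], [0, 0, 0], -0.36]

```text
t: 8.92
ee_pos: [496.0, 166.0, 66.5]
orientation: [-0.06, -3.141, 0.0]
ft_force: [-3.5, -1.6, 1.5]
width: 27.9
grasp_force: 2.0
```

>>> servo_tool:
  steps:
    - [[0.0003, 0, 0], [0, 0, 0], -0.36]
    - [[0.0003, 0, 0], [0, 0, 0], -0.36]
    - [[0, 0, 0], [0, 0, 0], -0.36]
    - [[0, 0, 0], [0, 0, 0], -0.36]
    - [[0, 0, 0], [0, 0, 0], -0.36]
    - [[0, 0, 0], [0, 0, 0], -0.36]
    - [[0, 0, 0], [0, 0, 0], -0.36]
    - [[0, 0, 0], [0, 0, 0], -0.36]

```text
t: 9.58
ee_pos: [496.1, 166.0, 66.5]
orientation: [-0.06, -3.14, 0.0]
ft_force: [-5.5, -0.2, 3.3]
width: 28.3
grasp_force: 3.0
```

The force rose with no further movement, so the roller is home. I back off and look again to place the groove.

>>> servo_tool:
  steps:
    - [[-0.01, 0.0003, 0], [0, 0, 0], -0.36]
    - [[-0.02, 0.0006, 0], [0, 0, 0], -0.36]
    - [[-0.03, 0.0006, 0], [0, 0, 0], -0.36]
    - [[0, 0, 0.037], [0, 0, 0], -0.36]
    - [[0, 0, 0.037], [0, 0, 0], -0.36]
    - [[0, 0, 0.037], [0, 0, 0], -0.36]
    - [[0, 0, 0.037], [0, 0, 0], -0.36]
    - [[0, 0, 0.037], [0, 0, 0], -0.36]

```text
t: 10.25
ee_pos: [437.1, 167.9, 253.8]
orientation: [0.06, 3.138, 0.002]
ft_force: [0.1, -0.3, -0.4]
width: 27.9
grasp_force: 0.0
```

>>> servo_tool:
  steps:
    - [[0.03, -0.005, 0], [0, 0, 0], -0.36]
    - [[0.03, -0.005, 0], [0, 0, 0], -0.36]
    - [[0.03, -0.005, 0], [0, 0, 0], -0.36]
    - [[0, 0, 0], [0, 0, 0], -0.36]
    - [[0, 0, 0], [0, 0, 0], -0.36]
    - [[0, 0, 0], [0, 0, 0], -0.36]
    - [[0, 0, 0], [0, 0, 0], -0.36]
    - [[0, 0, 0], [0, 0, 0], -0.36]

```text
t: 10.92
ee_pos: [525.8, 152.8, 251.4]
orientation: [-0.059, -3.141, 0.0]
ft_force: [-0.1, 0.5, 0.1]
width: 28.3
grasp_force: 0.0
```

```bash
python3 - <<'E'
from h import *
a,P=cloud("wrist"); np.savez("w3.npz",a=a,P=P)
save("w3",a,(240,100,360,220),5)
t=P.reshape(-1,3);t=t[np.isfinite(t[:,0])]
t=t[(abs(t[:,0]-500)<130)&(abs(t[:,1]-165)<60)]
for x in np.arange(458,550,1):
    m=(abs(t[:,0]-x)<.5)&(t[:,2]>66)&(t[:,2]<105)
    if m.sum()>2:
        p=t[m]; print(x,m.sum(),"y",np.round(np.percentile(p[:,1],[2,98]),1),"z",np.round(np.percentile(p[:,2],90),1))
E
```

```text
470 5 y [158.1 162.6] z 82.4
471 36 y [157.1 175.4] z 85.4
472 22 y [157.5 175.6] z 85.5
473 21 y [157.4 175.6] z 85.1
474 22 y [157.4 175.6] z 85.7
475 22 y [157.4 175.6] z 85.3
476 21 y [157.3 175.5] z 84.7
477 21 y [158.2 175.5] z 85.0
478 21 y [157.2 175.5] z 85.4
479 23 y [157.3 175.5] z 85.7
480 20 y [157.2 175.4] z 85.2
481 24 y [157.2 175.9] z 85.1
482 24 y [157.2 174.4] z 85.0
483 26 y [157.2 175.8] z 85.9
484 22 y [157.1 175.4] z 85.5
485 19 y [157.3 175.5] z 85.0
486 23 y [157.  175.3] z 85.1
487 22 y [157.  175.4] z 85.0
488 21 y [156.9 175.3] z 84.8
489 22 y [156.9 175.2] z 84.8
490 21 y [156.8 175.3] z 84.8
491 22 y [156.8 175.2] z 85.3
492 21 y [156.8 175.3] z 84.9
493 22 y [156.8 175.2] z 85.5
494 20 y [156.7 175.2] z 86.0
495 23 y [156.3 175.1] z 85.2
496 14 y [161.2 175.3] z 85.1
497 10 y [160.3 168.5] z 80.7
498 14 y [160.3 171.5] z 81.2
499 12 y [160.3 171.5] z 81.8
500 13 y [160.2 171.5] z 80.5
501 13 y [160.2 171.4] z 81.0
502 13 y [160.2 171.4] z 80.8
503 16 y [158.2 171.4] z 82.1
504 40 y [156.  174.8] z 85.3
505 64 y [145.4 174.4] z 87.7
506 109 y [147.3 182.
[... 567 characters left out ...]
82.7] z 96.0
526 41 y [145.1 183.6] z 96.0
527 40 y [145.1 183.6] z 95.6
528 46 y [145.2 183.4] z 95.9
529 44 y [145.  183.4] z 95.6
530 42 y [145.  182.6] z 95.9
531 41 y [144.9 183.5] z 96.1
532 43 y [145.9 183.4] z 96.0
533 39 y [144.8 182.6] z 96.3
534 43 y [144.8 183.4] z 96.2
535 40 y [144.7 182.4] z 96.0
536 43 y [145.8 183.5] z 95.8
537 39 y [146.4 181.2] z 96.3
538 44 y [145.7 184.4] z 95.9
539 36 y [148.2 182.4] z 96.2
540 44 y [144.7 184.3] z 96.2
541 37 y [146.2 183.5] z 96.1
542 25 y [156.7 183.7] z 96.1
543 3 y [157.4 159.3] z 90.6
544 22 y [151.  175.4] z 91.4
545 31 y [150.1 177. ] z 91.4
546 28 y [150.  178.8] z 91.3
547 14 y [153.4 179.2] z 90.5
549 7 y [158.4 166.1] z 85.7
```

View pics/w3.png

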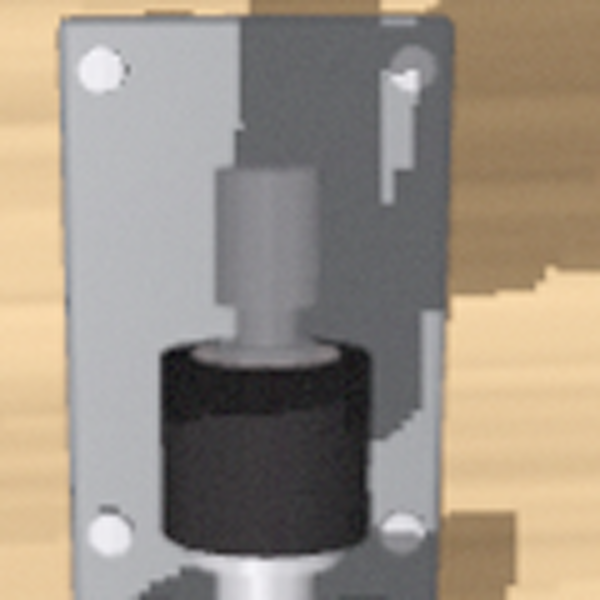

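The picture shows the open groove at (268,322) in the crop. The depth gives groove x 496.3–504.3, so the centre is ≈(500.4, 165.9, 75). The shaft end at 470.5 (+30) and the roller face at 506.3 (−6) both agree. Now the rack.

>>> servo_tool:
  steps:
    - [[0.004, -0.0327, 0], [0, 0, -4.45], 0.0]
    - [[0.004, -0.0327, 0], [0, 0, -4.45], 0.0]
    - [[0.004, -0.0327, 0], [0, 0, -4.45], 0.0]
    - [[0.004, -0.0327, 0], [0, 0, -4.45], 0.0]
    - [[0.004, -0.0327, 0], [0, 0, -4.45], 0.0]
    - [[0.004, -0.0327, 0], [0, 0, -4.45], 0.0]
    - [[0.004, -0.0327, 0], [0, 0, -4.45], 0.0]
    - [[0.004, -0.0327, 0], [0, 0, -4.45], 0.0]

```text
t: 11.63
ee_pos: [558.4, -110.3, 251.7]
orientation: [1.023, 2.97, 0.0]
ft_force: [-0.1, 0.2, -0.3]
width: 43.9
grasp_force: 0.0
```

>>> servo_tool:
  steps:
    - [[0.004, -0.0327, 0], [0, 0, -4.45], 0.0]
    - [[0.004, -0.0327, 0], [0, 0, -4.45], 0.0]
    - [[0.004, -0.0327, 0], [0, 0, -4.45], 0.0]
    - [[0.004, -0.0327, 0], [0, 0, -4.45], 0.0]
    - [[0.004, -0.0327, 0], [0, 0, -4.45], 0.0]
    - [[0.004, -0.0327, 0], [0, 0, -4.45], 0.0]
    - [[0.004, -0.0327, 0], [0, 0, -4.45], 0.0]
    - [[0.004, -0.0327, 0], [0, 0, -4.45], 0.0]

```text
t: 12.3
ee_pos: [590.6, -371.8, 251.6]
orientation: [1.882, 2.516, 0.0]
ft_force: [0.5, 0.2, -0.0]
width: 43.7
grasp_force: 0.0
```

>>> servo_tool:
  steps:
    - [[0, 0, 0], [0, 0, 0], 0.0]
    - [[0, 0, 0], [0, 0, 0], 0.0]
    - [[0, 0, 0], [0, 0, 0], 0.0]
    - [[0, 0, 0], [0, 0, 0], 0.0]
    - [[0, 0, 0], [0, 0, 0], 0.0]
    - [[0, 0, 0], [0, 0, 0], 0.0]
    - [[0, 0, 0], [0, 0, 0], 0.0]
    - [[0, 0, 0], [0, 0, 0], 0.0]

```text
t: 12.97
ee_pos: [590.9, -370.2, 251.7]
orientation: [1.876, 2.519, 0.0]
ft_force: [1.2, 0.3, -0.6]
width: 43.9
grasp_force: 0.0
```

```bash
python3 - <<'E'
from h import *
a,P=cloud("wrist"); np.savez("w4.npz",a=a,P=P)
save("w4",a,s=1.4)
t=P.reshape(-1,3);t=t[np.isfinite(t[:,0])]
def rect(p):
    (c,sz,an)=cv2.minAreaRect(p[:,:2].astype(np.float32)); return np.round(c,1),np.round(sz,1),round(an,2)
t=t[(abs(t[:,0]-560)<70)&(abs(t[:,1]+215)<110)]
print("rack",rect(t[abs(t[:,2]-17)<3]))
t=t[np.hypot(t[:,0]-569,t[:,1]+257)<30]
for z in range(30,90,4):
    p=t[abs(t[:,2]-z)<2]
    if len(p)>5: print(z,len(p),rect(p))
E
```

```text
rack (array([ 560.1, -235.6]), array([ 22.4, 103.8]), 18.41)
30 14 (array([ 570.8, -267.6]), array([4.2, 6. ]), 16.95)
34 26 (array([ 570.7, -267.2]), array([6.3, 6.8]), 18.13)
46 11 (array([ 566.4, -261.8]), array([ 5.6, 12.4]), 57.63)
54 6 (array([ 565.1, -259.9]), array([ 5.9, 15.3]), 47.64)
66 7 (array([ 569.2, -264.1]), array([6.7, 0.2]), 17.5)
74 18 (array([ 566.8, -256.4]), array([ 7.4, 15.9]), 18.77)
78 151 (array([ 567. , -256.6]), array([ 7.4, 16. ]), 17.05)
```

View pics/w4.png

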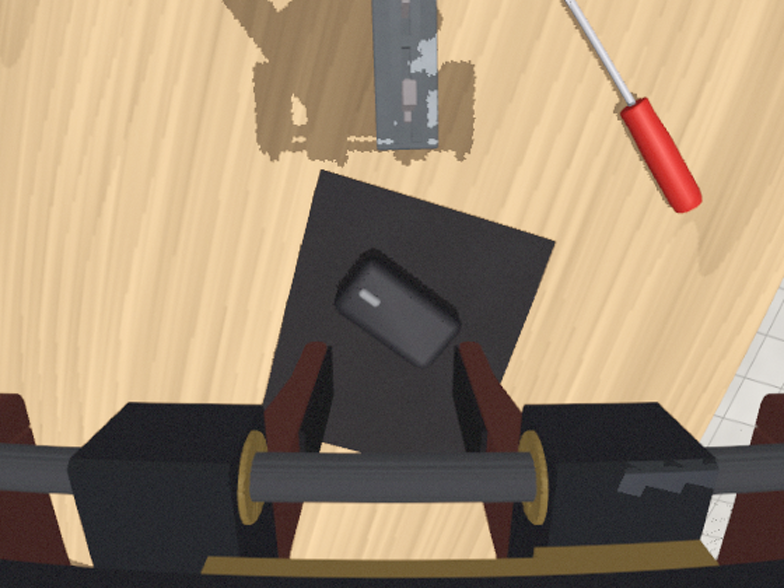

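The smaller clip's tab top is at (408,92) in the picture. The depth gives its centre as (567.0,-256.6), top z≈78, 16 mm wide, yaw ≈17°, which matches the given sizes. I go above it.

>>> servo_tool:
  steps:
    - [[-0.006, 0.0284, 0], [0, 0, 0.6], 0.0]
    - [[-0.006, 0.0284, 0], [0, 0, 0], 0.0]
    - [[-0.006, 0.0284, 0], [0, 0, 0], 0.0]
    - [[-0.006, 0.0284, 0], [0, 0, 0], 0.0]
    - [[0, 0, -0.04], [0, 0, 0], 0.0]
    - [[0, 0, -0.04], [0, 0, 0], 0.0]
    - [[0, 0, -0.04], [0, 0, 0], 0.0]
    - [[0, 0, -0.035], [0, 0, 0], 0.0]

```text
t: 13.68
ee_pos: [566.5, -256.5, 94.9]
orientation: [1.863, 2.529, -0.0]
ft_force: [0.3, -0.6, 0.5]
width: 44.0
grasp_force: 0.0
```

>>> servo_tool:
  steps:
    - [[0, 0, 0], [0, 0, 0], 0.0]
    - [[0, 0, 0], [0, 0, 0], 0.0]
    - [[0, 0, 0], [0, 0, 0], 0.0]
    - [[0, 0, -0.01], [0, 0, 0], 0.0]
    - [[0, 0, -0.01], [0, 0, 0], 0.0]
    - [[0, 0, -0.01], [0, 0, 0], 0.0]
    - [[0, 0, 0], [0, 0, 0], 0.0]
    - [[0, 0, 0], [0, 0, 0], 0.0]

```text
t: 14.35
ee_pos: [566.3, -256.9, 65.9]
orientation: [-1.864, -2.528, 0.0]
ft_force: [-0.2, -0.1, -0.5]
width: 43.8
grasp_force: 0.0
```

>>> servo_tool:
  steps:
    - [[0.0006, 0.0003, -0.0085], [0, 0, 0], 0.0]
    - [[0, 0, -0.0085], [0, 0, 0], 0.0]
    - [[0, 0, 0], [0, 0, 0], 0.0]
    - [[0, 0, 0], [0, 0, 0], -0.3]
    - [[0, 0, 0], [0, 0, 0], -0.5]
    - [[0, 0, 0], [0, 0, 0], -0.65]
    - [[0, 0, 0], [0, 0, 0], -0.75]
    - [[0, 0, 0], [0, 0, 0], -0.8]

```text
t: 15.02
ee_pos: [567.6, -256.8, 49.8]
orientation: [1.864, 2.528, 0.0]
ft_force: [-0.3, 0.6, -0.7]
width: 14.0
grasp_force: 0.0
```

>>> servo_tool:
  steps:
    - [[0, 0, 0], [0, 0, 0], -1]
    - [[0, 0, 0], [0, 0, 0], -1]
    - [[0, 0, 0], [0, 0, 0], -1]
    - [[0, 0, 0], [0, 0, 0], -1]
    - [[0, 0, 0], [0, 0, 0], -1]
    - [[0, 0, 0], [0, 0, 0], -1]
    - [[0, 0, 0], [0, 0, 0], -1]
    - [[0, 0, 0], [0, 0, 0], -1]

```text
t: 15.68
ee_pos: [567.7, -256.8, 49.7]
orientation: [1.864, 2.528, 0.0]
ft_force: [1.2, 0.8, 1.4]
width: 9.0
grasp_force: 30.0
```

The tab is gripped: width 9.0, force 30 N. I lift straight up, carry the clip to the shaft, and turn −19°.

>>> servo_tool:
  steps:
    - [[0, 0, 0.01], [0, 0, 0], -1]
    - [[0, 0, 0.02], [0, 0, 0], -1]
    - [[0, 0, 0.034], [0, 0, 0], -1]
    - [[0, 0, 0.034], [0, 0, 0], -1]
    - [[0, 0, 0.034], [0, 0, 0], -1]
    - [[0, 0, 0.034], [0, 0, 0], -1]
    - [[0, 0, 0.034], [0, 0, 0], -1]
    - [[0, 0, 0], [0, 0, 0], -1]

```text
t: 16.35
ee_pos: [570.1, -258.3, 257.5]
orientation: [1.858, 2.52, 0.003]
ft_force: [1.0, -0.4, -0.1]
width: 9.0
grasp_force: 30.0
```

>>> servo_tool:
  steps:
    - [[-0.0042, 0.0264, 0], [0, 0, -1.2], -1]
    - [[-0.0042, 0.0264, 0], [0, 0, -1.2], -1]
    - [[-0.0042, 0.0264, 0], [0, 0, -1.2], -1]
    - [[-0.0042, 0.0264, 0], [0, 0, -1.2], -1]
    - [[-0.0042, 0.0264, 0], [0, 0, -1.2], -1]
    - [[-0.0042, 0.0264, 0], [0, 0, -1.2], -1]
    - [[-0.0042, 0.0264, 0], [0, 0, -1.2], -1]
    - [[-0.0042, 0.0264, 0], [0, 0, -1.2], -1]

```text
t: 17.02
ee_pos: [532.6, -44.5, 249.4]
orientation: [-2.07, -2.362, 0.002]
ft_force: [0.9, -0.8, -0.8]
width: 8.8
grasp_force: 30.0
```

>>> servo_tool:
  steps:
    - [[-0.0042, 0.0264, 0], [0, 0, -1.2], -1]
    - [[-0.0042, 0.0264, 0], [0, 0, -1.2], -1]
    - [[-0.0042, 0.0264, 0], [0, 0, -1.2], -1]
    - [[-0.0042, 0.0264, 0], [0, 0, -1.2], -1]
    - [[-0.0042, 0.0264, 0], [0, 0, -1.2], -1]
    - [[-0.0042, 0.0264, 0], [0, 0, -1.2], -1]
    - [[-0.0042, 0.0264, 0], [0, 0, -1.2], -1]
    - [[-0.0042, 0.0264, 0], [0, 0, -1.2], -1]

```text
t: 17.68
ee_pos: [499.1, 166.5, 249.4]
orientation: [-2.261, -2.181, 0.002]
ft_force: [0.2, -1.2, 0.1]
width: 8.7
grasp_force: 30.0
```

>>> servo_tool:
  steps:
    - [[0, 0, -0.035], [0, 0, 0], -1]
    - [[0, 0, -0.035], [0, 0, 0], -1]
    - [[0, 0, -0.03], [0, 0, 0], -1]
    - [[0, 0, 0], [0, 0, 0], -1]
    - [[0, 0, 0], [0, 0, 0], -1]
    - [[0, 0, 0], [0, 0, 0], -1]
    - [[0, 0, 0], [0, 0, 0], -1]
    - [[0, 0, 0], [0, 0, 0], -1]

```text
t: 18.35
ee_pos: [501.5, 165.8, 151.4]
orientation: [2.259, 2.181, 0.005]
ft_force: [0.0, 0.4, -0.5]
width: 8.6
grasp_force: 30.0
```

```bash
python3 - <<'E'
from h import *
b,Q=cloud("side");a,P=cloud("wrist")
s=cv2.resize(b[140:220,225:305],(480,480),interpolation=2)
w=cv2.resize(a[200:420,180:380],None,fx=1.5,fy=1.5)
o=np.zeros((480,800,3),np.uint8);o[:,:480]=s;o[:330,490:790]=w;save("c2",o)
o=sensors.get_obs();print(o["ee_pos"],o["orientation"])
# clip points from side camera
t=Q.reshape(-1,3);t=t[np.isfinite(t[:,0])]
t=t[(abs(t[:,0]-500)<40)&(abs(t[:,1]-166)<40)&(t[:,2]>98)]
for z in range(100,170,4):
    p=t[abs(t[:,2]-z)<2]
    if len(p)>2: print(z,len(p),np.round(p.min(0),1),np.round(p.max(0),1))
E
```

```text
[501.00377543 165.73520674 150.92041254] [2.25925024 2.18132747 0.00341819]
116 4 [500.4 149.6 114.5] [503.3 154.5 118. ]
132 4 [500.9 149.3 130.8] [503.7 157.7 132.5]
136 7 [498.2 154.6 134. ] [506.6 165.5 137.1]
140 7 [498.4 155.4 138.6] [506.6 170.8 141.9]
144 3 [498.6 157.7 144.2] [504.1 159.1 144.9]
148 3 [498.6 158.5 147. ] [504.1 159.8 147.6]
152 8 [493.4 155.1 151. ] [512.5 158.2 153. ]
156 14 [490.8 152.2 154.1] [515.4 164.7 157.8]
160 13 [488.2 150.3 158.5] [515.5 172.5 161.9]
164 15 [491.  151.2 162.1] [515.6 173.3 165.9]
168 11 [488.5 148.2 166.4] [512.9 160.9 169.2]
```

View pics/c2.png

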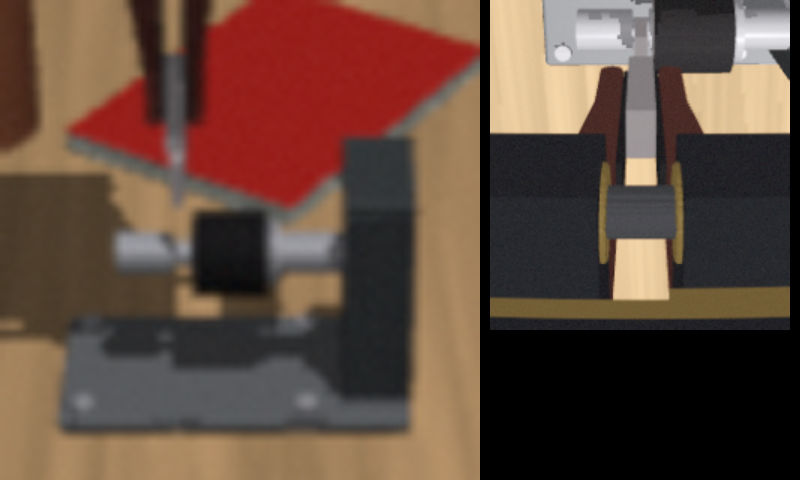

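The side view shows the clip at crop column 177–179, above the groove at ~180. The wrist view shows the fork in line with the groove at (642,40). I descend close to contact and check once more.

>>> servo_tool:
  steps:
    - [[0, 0.0002, -0.01], [0, 0, 0.2], -1]
    - [[0, 0, -0.01], [0, 0, 0], -1]
    - [[0, 0, -0.008], [0, 0, 0], -1]
    - [[0, 0, 0], [0, 0, 0], -1]
    - [[0, 0, 0], [0, 0, 0], -1]
    - [[0, 0, 0], [0, 0, 0], -1]
    - [[0, 0, 0], [0, 0, 0], -1]
    - [[0, 0, 0], [0, 0, 0], -1]

```text
t: 19.12
ee_pos: [500.2, 165.9, 121.7]
orientation: [-2.256, -2.186, -0.0]
ft_force: [-0.9, -1.3, -0.3]
width: 9.0
grasp_force: 30.0
```

```bash
python3 - <<'E'
from h import *
b,Q=cloud("side");a,P=cloud("wrist")
s=cv2.resize(b[160:200,235:275],(400,400),interpolation=2)
w=cv2.resize(a[160:300,220:340],None,fx=3.3,fy=3.3,interpolation=2)
o=np.zeros((480,800,3),np.uint8);o[:400,:400]=s;o[:462,402:798]=w;save("c3",o)
o=sensors.get_obs();print(o["ee_pos"],o["orientation"])
E
```

```text
[500.25210936 165.87894149 121.71052139] [2.25600654e+00 2.18619232e+00 4.72887797e-04]
```

View pics/c3.png

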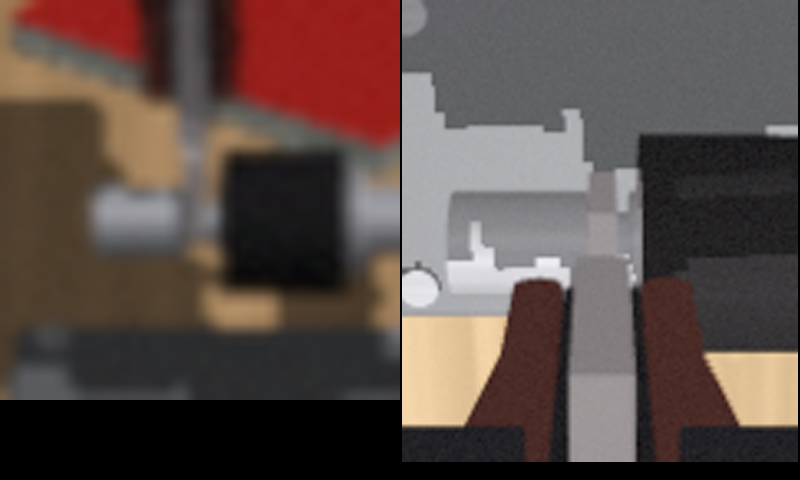

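```bash
python3 - <<'E'
from h import *
im=imaging.get_image("side");f=210/np.tan(np.radians(im["vertical_fov"])/2)
K=np.array([[f,0,im["cx"]],[0,f,im["cy"]],[0,0,1.]])
ax=np.array([-np.cos(np.radians(1.8)),np.sin(np.radians(1.8)),0]);g=np.array([500.4,165.9,75])
n=np.array([ax[1],-ax[0],0])*-1
n=-n if n[1]>0 else n
pts={"end front":g+30*ax+10*n,"groove L front":g+4*ax+10*n,"groove R front(6)":g-4*ax+6*n,"roller face front":g-6*ax+21*n,"roller back":g-42*ax+21*n,
"roller top":g-6*ax+[0,0,21],"endtop":g+30*ax+[0,0,10]}
c=np.array([500.25,165.9,92])
for z in (-10,0,8): pts[f"clip L {z}"]=c+2.5*ax+15*n+[0,0,z]; pts[f"clip R {z}"]=c-2.5*ax+15*n+[0,0,z]
for k,v in pts.items():
    p=cv2.projectPoints(v.reshape(1,3),np.ravel(im["rvec"]),np.ravel(im["tvec"]).astype(float),K,np.array([im["k1"],0,0,0.]))[0].ravel()
    print(k,np.round((p-[235,160])*10-[-5,-5]))
# depth-based: groove edges and clip seen by wrist now
a,P=cloud("wrist");t=P.reshape(-1,3);t=t[np.isfinite(t[:,0])]
for z0,z1 in ((79,83),(84,90),(90,94),(96,100),(100,104),(106,112)):
    m=(t[:,2]>z0)&(t[:,2]<z1)&(abs(t[:,0]-500)<5)&(abs(t[:,1]-172)<25)
    if m.sum()>3:print(z0,z1,m.sum(),np.round(np.percentile(t[m,0],[3,50,97]),1),np.round(np.percentile(t[m,1],[3,97]),1))
E
```

```text
end front [ 93. 242.]
groove L front [184. 242.]
groove R front(6) [213. 234.]
roller face front [218. 263.]
roller back [346. 263.]
roller top [218. 160.]
endtop [ 93. 194.]
clip L -10 [187. 231.]
clip R -10 [205. 231.]
clip L 0 [186. 201.]
clip R 0 [204. 201.]
clip L 8 [185. 177.]
clip R 8 [203. 177.]
79 83 64 [495.5 502.8 504.8] [165.6 181.6]
84 90 46 [495.4 500.1 504.6] [162.7 181.5]
90 94 17 [497.7 500.  501.8] [180.9 181.7]
96 100 21 [497.6 499.5 501.7] [180.9 181.6]
100 104 75 [497.1 499.4 501.7] [174.1 181.5]
106 112 60 [495.5 499.3 503.5] [173.7 174.7]
```

```bash
python3 - <<'E'
from h import *
for i in range(2):
    a,P=cloud("wrist");t=P.reshape(-1,3);t=t[np.isfinite(t[:,0])]
    if i: break
m=lambda x0,x1,z0,z1,y0=150,y1=185:t[(t[:,0]>x0)&(t[:,0]<x1)&(t[:,2]>z0)&(t[:,2]<z1)&(t[:,1]>y0)&(t[:,1]<y1)]
s=m(455,498,77,88);print("shaft free part x",np.percentile(s[:,0],[.5,2,98,99.5]),len(s))
r=m(498,560,93,98,160,185);print("roller top x min",np.percentile(r[:,0],[1,3,10]),r[:,2].max())
r=m(501,560,70,90,178,190);print("roller side x min",np.percentile(r[:,0],[1,3,10]))
g=m(496,506,77,82.5,160,176)
print(np.histogram(g[:,0],bins=np.arange(496,507)))
s=m(475,494,66,88);print("shaft y",np.percentile(s[:,1],[1,50,99]))
top=s[s[:,2]>84.3];print("top y",top[:,1].mean(),len(top))
E
```

```text
shaft free part x [470.5878242  470.9581379  495.52267343 496.14313247] 1108
roller top x min [501.17221011 507.21103378 510.69924507] 97.82892585693936
roller side x min [506.64540512 507.13592257 509.81206027]
(array([ 7,  0,  0,  0,  0,  0, 13, 14, 15, 10]), array([496, 497, 498, 499, 500, 501, 502, 503, 504, 505, 506]))
shaft y [158.73283489 170.25177623 176.38345156]
top y 166.69358964579322 301
```

In the same wrist image the groove centre is x≈500.5 and the clip ≈499.7, with y matching (166.6). I shift +0.8 mm in x and press gently.

>>> servo_tool:
  steps:
    - [[0.0008, 0, 0], [0, 0, 0], -1]
    - [[0, 0, -0.0015], [0, 0, 0], -1]
    - [[0, 0, -0.0015], [0, 0, 0], -1]
    - [[0, 0, -0.0015], [0, 0, 0], -1]
    - [[0, 0, -0.0015], [0, 0, 0], -1]
    - [[0, 0, -0.0015], [0, 0, 0], -1]
    - [[0, 0, -0.0015], [0, 0, 0], -1]
    - [[0, 0, 0], [0, 0, 0], -1]

```text
t: 20.08
ee_pos: [501.1, 165.6, 112.6]
orientation: [2.256, 2.186, -0.0]
ft_force: [-1.3, -2.8, 6.9]
width: 8.9
grasp_force: 30.0
```

>>> servo_tool:
  steps:
    - [[0, 0, -0.0015], [0, 0, 0], -1]
    - [[0, 0, -0.0015], [0, 0, 0], -1]
    - [[0, 0, -0.0015], [0, 0, 0], -1]
    - [[0, 0, -0.0015], [0, 0, 0], -1]
    - [[0, 0, 0], [0, 0, 0], -1]
    - [[0, 0, 0], [0, 0, 0], -1]
    - [[0, 0, 0], [0, 0, 0], -1]
    - [[0, 0, 0], [0, 0, 0], -1]

```text
t: 20.75
ee_pos: [501.6, 165.6, 107.2]
orientation: [2.255, 2.186, 0.001]
ft_force: [-0.7, -3.2, 8.2]
width: 9.1
grasp_force: 30.0
```

>>> servo_tool:
  steps:
    - [[-0.0004, -0.0004, 0], [0, 0, 0], -1]
    - [[0, 0, -0.0015], [0, 0, 0], -1]
    - [[0, 0, -0.0015], [0, 0, 0], -1]
    - [[0, 0, -0.0015], [0, 0, 0], -1]
    - [[0, 0, 0], [0, 0, 0], -1]
    - [[0, 0, 0], [0, 0, 0], -1]
    - [[0, 0, 0], [0, 0, 0], -1]
    - [[0, 0, 0], [0, 0, 0], -1]

```text
t: 21.42
ee_pos: [501.6, 165.4, 103.0]
orientation: [2.255, 2.185, 0.002]
ft_force: [-0.7, -2.2, 10.6]
width: 9.1
grasp_force: 30.0
```

>>> servo_tool:
  steps:
    - [[-0.0003, 0, -0.0015], [0, 0, 0], -1]
    - [[0, 0, -0.0015], [0, 0, 0], -1]
    - [[0, 0, -0.001], [0, 0, 0], -1]
    - [[0, 0, 0], [0, 0, 0], -1]
    - [[0, 0, 0], [0, 0, 0], -1]
    - [[0, 0, 0], [0, 0, 0], -1]
    - [[0, 0, 0], [0, 0, 0], -1]
    - [[0, 0, 0], [0, 0, 0], -1]

```text
t: 22.08
ee_pos: [501.5, 165.5, 99.3]
orientation: [2.255, 2.185, 0.003]
ft_force: [-1.6, -2.2, 14.1]
width: 8.8
grasp_force: 30.0
```

```bash
cat > sink.py <<'E'
from h import *
o=sensors.get_obs();a,P=cloud("wrist");t=P.reshape(-1,3);t=t[np.isfinite(t[:,0])]
def zt(x0,x1,y0,y1):
    m=t[(t[:,0]>x0)&(t[:,0]<x1)&(t[:,1]>y0)&(t[:,1]<y1)&(t[:,2]>45)&(t[:,2]<98)]
    return np.round(np.percentile(m[:,2],[50,95]),1),len(m)
print(o["ee_pos"],o["ft_force"],"shaft top",zt(474,492,164,169),"roller",zt(525,538,164,170))
for z in range(50,130,4):
    m=(abs(t[:,2]-z)<2)&(abs(t[:,0]-501)<2)&(t[:,1]>170)&(t[:,1]<186)
    if m.sum()>3: print(z,m.sum(),np.round(np.percentile(t[m,1],[5,95]),1))
E
python3 sink.py
```

```text
[501.53534034 165.48304768  99.28505467] [-1.58701954 -2.23152093 14.10599616] shaft top (array([69.3, 70.3]), 219) roller (array([80.3, 81.3]), 238)
58 10 [181.2 181.8]
62 16 [181.1 181.6]
66 15 [181.  181.6]
70 12 [180.8 181.3]
74 20 [180.7 181.5]
78 18 [180.5 181.2]
82 110 [173.8 180.7]
86 19 [173.4 174.2]
90 17 [173.6 174.1]
94 23 [173.5 174.1]
98 24 [173.5 174.2]
102 23 [173.3 174.1]
106 34 [173.3 174.2]
110 32 [173.3 174.2]
114 29 [173.2 173.9]
118 36 [173.3 174. ]
122 39 [173.2 174. ]
126 97 [170.2 173.9]
```

>>> servo_tool:
  steps:
    - [[-0.0004, 0, -0.001], [0, 0, 0], -1]
    - [[0, 0, -0.001], [0, 0, 0], -1]
    - [[0, 0, 0], [0, 0, 0], -1]
    - [[0, 0, 0], [0, 0, 0], -1]
    - [[0, 0, 0], [0, 0, 0], -1]
    - [[0, 0, 0], [0, 0, 0], -1]
    - [[0, 0, 0], [0, 0, 0], -1]
    - [[0, 0, 0], [0, 0, 0], -1]

```text
t: 22.8
ee_pos: [501.5, 165.5, 97.5]
orientation: [2.254, 2.185, 0.004]
ft_force: [-0.1, -3.5, 15.6]
width: 8.6
grasp_force: 30.0
```

```bash
python3 sink.py|head -1; python3 - <<'E'
from h import *
a,P=cloud("wrist");save("c4",a[140:300,200:360],s=3.6)
E
```

```text
[501.48591115 165.51246434  97.4854917 ] [-0.07939965 -3.46281566 15.59218914] shaft top (array([67.6, 68.8]), 220) roller (array([78.5, 79.7]), 242)
```

View pics/c4.png

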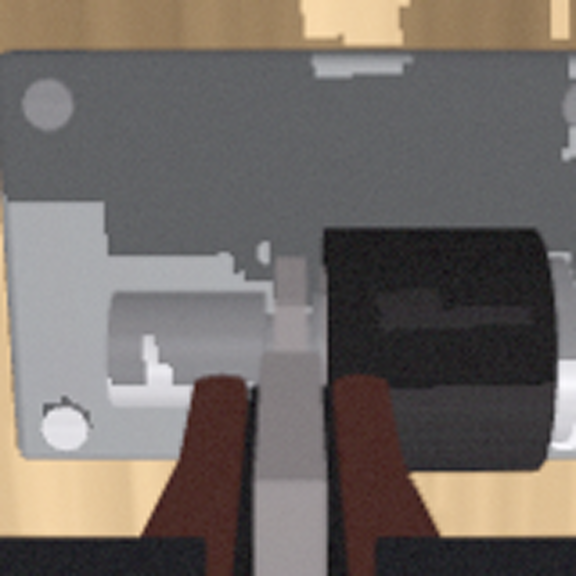

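The clip is over the groove but isn't going further in, and the shaft is already sunk ~17 mm. I back off a little, then compare the clip's y and tilt with the shaft axis using fits in the same image.

>>> servo_tool:
  steps:
    - [[0, 0, 0.003], [0, 0, 0], -1]
    - [[0, 0, 0.003], [0, 0, 0], -1]
    - [[0, 0, 0.002], [0, 0, 0], -1]
    - [[0, 0, 0], [0, 0, 0], -1]
    - [[0, 0, 0], [0, 0, 0], -1]
    - [[0, 0, 0], [0, 0, 0], -1]
    - [[0, 0, 0], [0, 0, 0], -1]
    - [[0, 0, 0], [0, 0, 0], -1]

```text
t: 23.57
ee_pos: [501.4, 165.5, 105.1]
orientation: [2.254, 2.185, 0.004]
ft_force: [1.0, -3.1, 8.5]
width: 8.6
grasp_force: 30.0
```

```bash
cat > fit.py <<'E'
from h import *
from scipy.optimize import least_squares
o=sensors.get_obs();Ps=[]
for i in range(3): Ps.append(cloud("wrist")[1])
t=np.concatenate([p.reshape(-1,3) for p in Ps]);t=t[np.isfinite(t[:,0])]
print(np.round(o["ee_pos"],2),"f",np.round(o["ft_force"],1),"m",np.round(o["moment"],2),np.round(o["orientation"],4))
# shaft/roller axis: y=y0-0.0314*(x-500)
t2=t.copy();t2[:,1]+=0.0314*(t[:,0]-500)
def circ(x0,x1,r):
    s=t2[(t2[:,0]>x0)&(t2[:,0]<x1)&(t2[:,1]>135)&(t2[:,1]<195)&(t2[:,2]>45)&(t2[:,2]<100)]
    c=np.array([166,np.percentile(s[:,2],97)-r])
    for k in range(4):
        d=abs(np.hypot(s[:,1]-c[0],s[:,2]-c[1])-r)<(3 if k<2 else 1.5)
        c=least_squares(lambda c:np.hypot(s[d,1]-c[0],s[d,2]-c[1])-r,c,loss="soft_l1").x
    return np.round(c,2),d.sum()
print("shaft",circ(474,492,10)); print("roller",circ(512,538,21))
c=t[(abs(t[:,0]-501)<3)]
z0=o["ee_pos"][2]
tab=c[(c[:,2]>z0-12)&(c[:,2]<z0+24)&(c[:,1]>171)&(c[:,1]<177)]
print("tab face y=a+b*(z-z0)",np.polyfit(tab[:,2]-z0,tab[:,1],1),len(tab))
fk=c[(c[:,2]<z0-20)&(c[:,2]>z0-42)&(c[:,1]>178.5)&(c[:,1]<185)]
print("fork face",np.polyfit(fk[:,2]-z0+30,fk[:,1],1),len(fk))
sh=c[(c[:,1]>175.5)&(c[:,1]<179.5)&(abs(c[:,2]-z0+17)<6)];print("shoulder z-TCP",np.median(sh[:,2])-z0,len(sh))
w=t[(t[:,1]>174.5)&(t[:,1]<181)&(abs(t[:,0]-501)<8)&(abs(t[:,2]-z0+17)<2)];print("fork x",np.percentile(w[:,0],[2,50,98]))
E
python3 fit.py
```

```text
[501.36 165.48 105.12] f [ 1.  -3.1  8.5] m [-0.69 -0.13  0.05] [2.2545 2.1852 0.0039]
shaft (array([165.66,  65.13]), np.int64(2584))
roller (array([165.6 ,  65.11]), np.int64(8451))
tab face y=a+b*(z-z0) [-3.07802449e-03  1.73726405e+02] 1103
fork face [-2.87365983e-02  1.81084313e+02] 303
shoulder z-TCP -17.632059029350586 206
fork x [498.31034876 500.64083719 503.33617473]
```

The toes are engaged and spreading, but there's a steady −y side force of ~3 N, so the clip sits a little too far +y and is jamming. I shift −y to relieve it.

>>> servo_tool:
  steps:
    - [[-0.0003, -0.0005, 0], [0, 0, 0], -1]
    - [[-0.0003, 0, 0], [0, 0, 0], -1]
    - [[0, 0, 0], [0, 0, 0], -1]
    - [[0, 0, 0], [0, 0, 0], -1]
    - [[0, 0, 0], [0, 0, 0], -1]
    - [[0, 0, 0], [0, 0, 0], -1]
    - [[0, 0, 0], [0, 0, 0], -1]
    - [[0, 0, 0], [0, 0, 0], -1]

```text
t: 24.38
ee_pos: [501.3, 165.3, 105.3]
orientation: [2.254, 2.185, 0.006]
ft_force: [0.2, -2.3, 10.6]
width: 8.8
grasp_force: 30.0
```

```bash
python3 fit.py
```

```text
[501.26 165.29 105.27] f [ 0.2 -2.3 10.6] m [-0.41 -0.42  0.02] [2.2545 2.1848 0.0057]
shaft (array([165.64,  65.28]), np.int64(2595))
roller (array([165.58,  65.26]), np.int64(8455))
tab face y=a+b*(z-z0) [-4.29332719e-03  1.73572578e+02] 1101
fork face [-2.98991503e-02  1.81016054e+02] 292
shoulder z-TCP -17.595864212127466 206
fork x [498.20934055 500.93445001 503.25961321]
```

Friction holds the toes, so sideways correction under load doesn't help. I lift clear, recentre and retry.

>>> servo_tool:
  steps:
    - [[0, 0, 0.003], [0, 0, 0], -1]
    - [[0, 0, 0.004], [0, 0, 0], -1]
    - [[0, 0, 0.004], [0, 0, 0], -1]
    - [[0, 0, 0.004], [0, 0, 0], -1]
    - [[0, 0, 0], [0, 0, 0], -1]
    - [[0, 0, 0], [0, 0, 0], -1]
    - [[0, 0, 0], [0, 0, 0], -1]
    - [[0, 0, 0], [0, 0, 0], -1]

```text
t: 25.2
ee_pos: [499.5, 165.0, 118.8]
orientation: [2.256, 2.186, 0.0]
ft_force: [1.3, -0.0, 0.5]
width: 8.8
grasp_force: 30.0
```

```bash
python3 fit.py; python3 - <<'E'
from h import *
a,P=cloud("wrist");t=P.reshape(-1,3);t=t[np.isfinite(t[:,0])]
s=t[(t[:,0]>455)&(t[:,0]<498)&(t[:,2]>77)&(t[:,2]<88)&(t[:,1]>150)&(t[:,1]<180)];print(np.percentile(s[:,0],[.5,2,99.5]))
r=t[(t[:,0]>503)&(t[:,0]<530)&(t[:,2]>66)&(t[:,2]<90)&(t[:,1]>177.5)&(t[:,1]<190)];print("roller",np.percentile(r[:,0],[1,3,6]))
r=t[(t[:,0]>530)&(t[:,0]<544)&(t[:,2]>93)&(t[:,2]<98)&(t[:,1]>155)&(t[:,1]<180)];print("roller back",np.percentile(r[:,0],[99]))
E
```

```text
[499.47 164.98 118.76] f [ 1.3 -0.   0.5] m [-0.   -0.43 -0.02] [2.2559e+00 2.1862e+00 4.0000e-04]
shaft (array([165.68,  75.03]), np.int64(2551))
roller (array([165.6,  75. ]), np.int64(8502))
tab face y=a+b*(z-z0) [7.49057788e-04 1.73275132e+02] 1055
fork face [-5.22635437e-03  1.80396818e+02] 201
shoulder z-TCP -17.609959287684106 138
fork x [496.33897739 498.86130949 501.38407609]
[470.44841504 470.74668741 495.43600238]
roller [506.8340011  506.97424331 507.52692247]
roller back [541.96108775]
```

Free again. The clip centre is TCP+(−0.6, +0.4), so I target TCP (501.0, 165.3). Last time it was ~0.7 mm off in y.

>>> servo_tool:
  steps:
    - [[0.0015, 0.0003, 0], [0, 0, 0], -1]
    - [[0, 0, 0], [0, 0, 0], -1]
    - [[0, 0, 0], [0, 0, 0], -1]
    - [[0, 0, -0.002], [0, 0, 0], -1]
    - [[0, 0, -0.002], [0, 0, 0], -1]
    - [[0, 0, -0.002], [0, 0, 0], -1]
    - [[0, 0, -0.002], [0, 0, 0], -1]
    - [[0, 0, 0], [0, 0, 0], -1]

```text
t: 26.07
ee_pos: [500.8, 165.2, 111.0]
orientation: [-2.256, -2.186, 0.0]
ft_force: [-1.1, -0.8, 7.3]
width: 8.7
grasp_force: 30.0
```

>>> servo_tool:
  steps:
    - [[0, 0, -0.002], [0, 0, 0], -1]
    - [[0, 0, -0.002], [0, 0, 0], -1]
    - [[0, 0, -0.002], [0, 0, 0], -1]
    - [[0, 0, 0], [0, 0, 0], -1]
    - [[0, 0, 0], [0, 0, 0], -1]
    - [[0, 0, 0], [0, 0, 0], -1]
    - [[0, 0, 0], [0, 0, 0], -1]
    - [[0, 0, 0], [0, 0, 0], -1]

```text
t: 26.73
ee_pos: [502.0, 165.3, 105.9]
orientation: [2.255, 2.185, 0.003]
ft_force: [-0.7, -1.4, 10.0]
width: 8.9
grasp_force: 30.0
```

```bash
python3 fit.py
```

```text
[501.98 165.32 105.92] f [-0.7 -1.4 10. ] m [-0.33 -0.1  -0.01] [2.2549 2.1853 0.0032]
shaft (array([165.66,  66.78]), np.int64(2533))
roller (array([165.59,  66.79]), np.int64(8415))
tab face y=a+b*(z-z0) [-3.46422492e-03  1.73606805e+02] 1097
fork face [-4.63233650e-02  1.81183955e+02] 294
shoulder z-TCP -17.528385509202437 206
fork x [498.86354587 501.57812911 503.92211921]
```

>>> servo_tool:
  steps:
    - [[-0.0004, -0.0001, -0.0015], [0, 0, 0], -1]
    - [[-0.0004, -0.0001, -0.0015], [0, 0, 0], -1]
    - [[-0.0002, -0.0001, -0.001], [0, 0, 0], -1]
    - [[0, 0, 0], [0, 0, 0], -1]
    - [[0, 0, 0], [0, 0, 0], -1]
    - [[0, 0, 0], [0, 0, 0], -1]
    - [[0, 0, 0], [0, 0, 0], -1]
    - [[0, 0, 0], [0, 0, 0], -1]

```text
t: 27.55
ee_pos: [501.8, 165.3, 102.4]
orientation: [2.254, 2.185, 0.006]
ft_force: [0.7, -1.4, 11.3]
width: 8.9
grasp_force: 30.0
```

```bash
python3 fit.py
```

```text
[501.82 165.26 102.35] f [ 0.7 -1.4 11.3] m [-0.3  -0.35 -0.03] [2.2542 2.1848 0.0058]
shaft (array([165.67,  63.32]), np.int64(2544))
roller (array([165.59,  63.31]), np.int64(8430))
tab face y=a+b*(z-z0) [-6.20152507e-03  1.73581589e+02] 1116
fork face [-4.61632231e-02  1.81180547e+02] 298
shoulder z-TCP -17.595265578320294 205
fork x [498.76137429 501.47934779 503.81253399]
```

>>> servo_tool:
  steps:
    - [[-0.0004, 0, -0.002], [0, 0, 0], -1]
    - [[-0.0002, 0, -0.0015], [0, 0, 0], -1]
    - [[0, 0, 0], [0, 0, 0], -1]
    - [[0, 0, 0], [0, 0, 0], -1]
    - [[0, 0, 0], [0, 0, 0], -1]
    - [[0, 0, 0], [0, 0, 0], -1]
    - [[0, 0, 0], [0, 0, 0], -1]
    - [[0, 0, 0], [0, 0, 0], -1]

```text
t: 28.37
ee_pos: [501.7, 165.3, 99.2]
orientation: [2.254, 2.184, 0.007]
ft_force: [1.5, -1.3, 12.8]
width: 9.1
grasp_force: 30.0
```

```bash
python3 fit.py
```

```text
[501.75 165.32  99.2 ] f [ 1.5 -1.3 12.8] m [-0.42 -0.49 -0.04] [2.2537 2.1844 0.0072]
shaft (array([165.67,  60.21]), np.int64(2551))
roller (array([165.6 ,  60.21]), np.int64(8423))
tab face y=a+b*(z-z0) [-4.31904360e-03  1.73594725e+02] 1100
fork face [-4.79436321e-02  1.81181915e+02] 301
shoulder z-TCP -17.556637621992067 207
fork x [498.71421821 501.25226555 503.77385097]
```

Nothing moves in, so static friction is holding the toes. I use a small x wiggle within the groove's play to break it at this force.

>>> servo_tool:
  steps:
    - [[-0.002, 0, 0], [0, 0, 0], -1]
    - [[-0.001, 0, 0], [0, 0, 0], -1]
    - [[0.002, 0, 0], [0, 0, 0], -1]
    - [[0.002, 0, 0], [0, 0, 0], -1]
    - [[-0.002, 0, 0], [0, 0, 0], -1]
    - [[-0.001, 0, 0], [0, 0, 0], -1]
    - [[0.001, 0, 0], [0, 0, 0], -1]
    - [[0.001, 0, 0], [0, 0, 0], -1]

```text
t: 29.18
ee_pos: [500.0, 165.4, 98.3]
orientation: [2.256, 2.186, 0.003]
ft_force: [-3.3, 1.5, 8.0]
width: 9.1
grasp_force: 30.0
```

```bash
python3 fit.py
```

```text
[500.04 165.35  98.32] f [-3.3  1.5  8. ] m [0.24 0.42 0.01] [2.2559 2.1856 0.003 ]
shaft (array([165.65,  68.27]), np.int64(2500))
roller (array([165.56,  68.27]), np.int64(9381))
tab face y=a+b*(z-z0) [-3.37547374e-03  1.73631006e+02] 1128
fork face [-1.86047005e-03  1.80818160e+02] 230
shoulder z-TCP -17.322319460426996 158
fork x [496.94393308 499.77218049 508.48266967]
```

It snapped: the arms closed again, the shaft rose to z=68.3 and the bore is at ≈68. I let the springs bring it up gently, then release.

>>> servo_tool:
  steps:
    - [[0.0003, 0, 0.0015], [0, 0, 0], -1]
    - [[0, 0, 0.0015], [0, 0, 0], -1]
    - [[0, 0, 0.0015], [0, 0, 0], -1]
    - [[0, 0, 0.001], [0, 0, 0], -1]
    - [[0, 0, 0], [0, 0, 0], -1]
    - [[0, 0, 0], [0, 0, 0], -1]
    - [[0, 0, 0], [0, 0, 0], -1]
    - [[0, 0, 0], [0, 0, 0], -1]

```text
t: 30.0
ee_pos: [500.0, 165.4, 103.4]
orientation: [2.256, 2.186, 0.002]
ft_force: [-0.5, 0.8, 4.9]
width: 8.9
grasp_force: 30.0
```

```bash
python3 fit.py
```

```text
[499.98 165.36 103.42] f [-0.5  0.8  4.9] m [0.26 0.04 0.  ] [2.2561e+00 2.1859e+00 2.2000e-03]
shaft (array([165.61,  73.31]), np.int64(2473))
roller (array([165.54,  73.29]), np.int64(9430))
tab face y=a+b*(z-z0) [-2.08293480e-03  1.73605138e+02] 1112
fork face [-7.25894071e-03  1.80828816e+02] 232
shoulder z-TCP -17.379637074603025 152
fork x [496.8672027  500.12641396 508.89330196]
```

>>> servo_tool:
  steps:
    - [[0, 0, 0.0008], [0, 0, 0], -1]
    - [[0, 0, 0.0008], [0, 0, 0], -1]
    - [[0, 0, 0], [0, 0, 0], -1]
    - [[0, 0, 0], [0, 0, 0], -0.75]
    - [[0, 0, 0], [0, 0, 0], -0.7]
    - [[0, 0, 0], [0, 0, 0], -0.6]
    - [[0, 0, 0], [0, 0, 0], -0.5]
    - [[0, 0, 0], [0, 0, 0], -0.5]

```text
t: 30.82
ee_pos: [499.2, 164.7, 104.3]
orientation: [-2.256, -2.186, 0.001]
ft_force: [0.9, -0.2, 1.3]
width: 22.3
grasp_force: 0.0
```

>>> servo_tool:
  steps:
    - [[0, 0, 0.005], [0, 0, 0], -0.5]
    - [[0, 0, 0.01], [0, 0, 0], -0.5]
    - [[0, 0, 0.02], [0, 0, 0], -0.5]
    - [[0, 0, 0.03], [0, 0, 0], -0.5]
    - [[0, 0, 0.03], [0, 0, 0], -0.5]
    - [[0, -0.04, 0.03], [0, 0, 0], -0.5]
    - [[0, -0.04, 0], [0, 0, 0], -0.5]
    - [[0, 0, 0], [0, 0, 0], -0.5]

```text
t: 31.48
ee_pos: [500.3, 87.5, 227.3]
orientation: [2.256, 2.181, 0.003]
ft_force: [-0.7, 0.6, -0.5]
width: 21.8
grasp_force: 0.0
```

>>> servo_tool:
  steps:
    - [[0, 0, 0], [0, 0, 0], -0.5]
    - [[0, 0, 0], [0, 0, 0], -0.5]
    - [[0, 0, 0], [0, 0, 0], -0.5]
    - [[0, 0, 0], [0, 0, 0], -0.5]
    - [[0, 0, 0], [0, 0, 0], -0.5]
    - [[0, 0, 0], [0, 0, 0], -0.5]
    - [[0, 0, 0], [0, 0, 0], -0.5]
    - [[0, 0, 0], [0, 0, 0], -0.5]

```text
t: 32.15
ee_pos: [499.4, 91.9, 224.4]
orientation: [-2.255, -2.187, 0.0]
ft_force: [-0.0, 0.0, 0.4]
width: 22.1
grasp_force: 0.0
```

```bash
python3 - <<'E'
from h import *
a,P=cloud("wrist");save("c5",a,s=1.2)
t=P.reshape(-1,3);t=t[np.isfinite(t[:,0])]
def q(n,x0,x1,y0,y1,z0,z1):
    m=t[(t[:,0]>x0)&(t[:,0]<x1)&(t[:,1]>y0)&(t[:,1]<y1)&(t[:,2]>z0)&(t[:,2]<z1)]
    print(n,len(m),np.round(np.percentile(m,[3,50,97],axis=0),1).tolist() if len(m) else "")
q("tab",485,515,150,182,100,140);q("tabtop",485,515,150,182,128,140);q("fork",490,505.5,150,182,83,92);q("shaft",474,492,160,172,70,90);q("roller",500,550,160,172,92,98)
E
```

```text
tab 295 [[494.7, 157.3, 131.7], [498.9, 164.9, 133.0], [503.2, 172.4, 134.3]]
tabtop 295 [[494.7, 157.3, 131.7], [498.9, 164.9, 133.0], [503.2, 172.4, 134.3]]
fork 172 [[490.2, 150.7, 83.3], [498.3, 166.4, 86.8], [505.4, 180.5, 89.1]]
shaft 308 [[474.4, 160.3, 82.7], [482.7, 166.0, 84.6], [491.6, 171.6, 86.2]]
roller 665 [[507.6, 160.3, 94.1], [524.6, 165.9, 95.8], [541.1, 171.6, 97.1]]
```

View pics/c5.png

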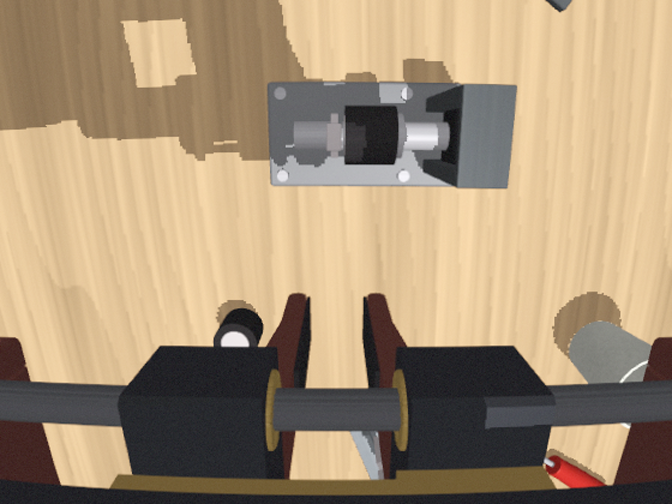

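The clip stands upright in the groove at (335,133). Its tab top is at z=133, which is 75+58 as it should be when seated. The shaft is up, the roller is home and the gripper is clear.

```bash
python3 -c "
from workcell import close_job
print(close_job())"
```

```text
the job is handed in; nothing more can be done
None
```

I handed the job in: the roller is home and the smaller clip is snapped into the groove and let go. The last wrist-camera check showed the shaft back up and the gripper clear; no verdict came back. The clip jammed at first and needed a lift, recentring and a small sideways wiggle. The deepest shaft press I measured was about 17 mm.

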